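# Shut and lock the plinth's battery panel

## Robot

A 6-joint arm with a two-finger parallel gripper is mounted at the origin on the work surface. World frame = base frame: x ahead of the robot, y to its left, z up, the work surface at z = 0. Lengths are in m, angles in rad, forces in N, time in s.
With the tool pointing down it reaches from about 0.375 to 0.975 m from the base axis. Payload 3.8 kg.
Tool frame: the origin (TCP) lies on the centre line of the jaws, within the pads' length; the fingertips stand 25 mm ahead of it and the grasp point (between the pads) lies 6 mm ahead of it; z points along the fingers, y is the line along which they close (so a half turn about z gives the same grasp; the last joint's range is limited). The gripper opens to 85 mm and grips with 20 to 120 N. Pads are 22 mm wide; open, the fingers measure 114 mm over their backs; the gripper's body (76 mm by 85 mm) begins 54 mm behind the grasp point. The pads swing forward as they close: fully open they stand 13 mm farther back than shut.
Start: joints at [-1.189, 0.264, 1.604, -0, 1.274, -0.037], TCP at [0.274, -0.617, 0.256] pointing down, gripper open.
Joint ranges: [-2.63, 2.63], [-0.94, 2.18], [0.31, 2.57], [-1.31, 4.45], [0, 2.66], [-2.55, 2.55]. Speed limits (rad/s): [2.57, 2.57, 3.14, 3.14, 3.14, 3.14].

## Interface

Orientations are given as a unit quaternion [w, x, y, z].
In Python, from plant import readout, cams, arm gives the robot as it stands.
- The arm moves only by the tool jog_arm, never from a script. Its argument "deltas" is a list of rows, each an object of numbers: "dx", "dy", "dz": the shift along the tool's x, y, z in mm; "rx", "ry", "rz": the turn, a rotation vector about the tool's x, y, z in rad; "fingers": the closure, from 0 (fully open) to 1 (shut). In form: [{"dx": .., "dy": .., "dz": .., "rx": .., "ry": .., "rz": .., "fingers": ..}, ...]. A call has 1 to 20 rows; each row is the pose to reach, as a shift and turn from the pose commanded when the call began, along the tool's axes at that moment; what a row does not reach only later rows make up. A row lasts 1/12 s, in which the tool goes at most 41.7 mm and 7.16 degrees, less where a joint would pass 70% of its speed; a pose out of reach is approached as far as the arm can. A call with a gripper value outside its range is refused whole. The fingers move at their own pace and stop on an object; "grip_force" is the grip in N (left out, the last holds). Time passes only in rows, so rows that repeat a pose let the fingers close. It gives the time, the measured TCP pose, the force, the opening and the grip force at its end, in the units of the state.
- readout.observe(): the state, without advancing time (a new reading comes with each control period).
- cams.camera(name): name is "scene" or "top" or "wrist"; returns (picture, depth): 400x640x3 uint8, blue, green, red; 400x640 float32, m along the optical axis (not along the pixel's ray), 0 where there is no reading.
- cams.get_calibration(name): a dict with "intrinsics" (3x3 intrinsics, pixels), "extrinsics" (4x4, takes a point from camera to world coordinates). Camera axes: x right, y down, z forward; pixel columns grow to the right and rows downward; lengths in m; the calibration is good to about 2 mm. A picture is of the moment at which its call begins: read the wrist's pose just before it. get_calibration takes no time and is no camera call; for the wrist camera it gives the pose at the moment of the call.
- arm.finish_job(): hands the job in; it is judged then, once.
The state is a dict: "time_s": time; "joint_positions": joint angles; "joint_vel": joint speeds; "joint_efforts": joint torques, N m; "tcp_pos": TCP position; "orientation": TCP orientation; "ft_force": force on the tool from outside, world axes, zero at the start; "wrist_torque": the same for the moment, N m; "gripper_width": opening from 0.0 (shut) to 1.0 (fully open); "gripper_force": force on a finger pad.
Only numpy, scipy, OpenCV 4.12 (cv2) and the standard library are available. Lean on these libraries where they do the work, as an engineer would, in place of code of your own. Each camera call takes 0.05 s, during which the arm holds its last target. There are 200 camera calls.

## Task

Push the access panel of the steel plinth fully shut with a fingertip, then set a fingertip in the slot of its brass quarter-turn fastener and turn it clockwise, seen from above, to its stop so that the panel is locked. Leave the fastener unturned until the panel is down, do not lift the panel any further open, and neither move nor pick up the loose pieces standing round the plinth. Finish with the hand clear of everything.

Things in the scene. Friction and masses are not known exactly. Their poses are not given: they have to be found in the camera images.
- plinth: Low dark-steel base fixed to the bench, 80 mm high. Origin on the bench surface; x points towards the panel's hinge, z up; it spans x -130 to 190, y -145 to 145 mm. Hinge line: parallel to y at x = 110, z = 83 mm. A fixed bent tube 18 mm thick stands at x = 155, y = 95 mm, up to 230 mm high.
- panel (a joint): Opening of the grey access panel (230 mm from hinge to free edge, 260 wide, 6 thick, 0.6 kg): 0 = shut, hard stop, flat, upper face 86 mm above the bench; grows as the free edge, nearest the robot, rises. Starts at 0.35 to 0.8 rad. Stiff hinge, stays where left; pushing down 130 mm from the hinge takes about 2 to 8 N.
- panel_push (a point): A clear spot on the panel's upper face for pushing it shut: 140 mm from the hinge line and 95 mm to the -y side of the panel's middle (38 mm beyond the fastener's collar). Its z axis is the panel's outward normal, x points to the hinge.
- cam (a joint): Angle of the quarter-turn fastener: 0 = open, slot parallel to the hinge; 1.571 = locked, hard stop, slot at right angles to the hinge. Grows clockwise seen from above. Starts at 0 to 0.35 rad. Turns with light friction (about 0.06 to 0.1 N m) and stays where it is left.
- cam_slot (a point): Centre of the round brass head (93 mm across), on its axis, level with its top: 14 mm above the panel face, 100 mm above the bench when shut, 145 mm from the hinge, at mid-width. It turns flush inside a fixed collar 114 mm across. Slot right across the head: 30 mm wide, 96 long, 12 deep, dark flat floor, closed at the ends by the collar. y lies along the slot and turns with it; z outward.
- disc_stand: Loose dark-steel model: round plate 90 mm across on a thin post and foot, 66 mm high, origin under its centre. To be left alone.
- tube: Loose upright piece of bright steel tube, 40 mm across, 90 mm high, origin under its centre. To be left alone.
- weight: Loose brass weight with a knob, 52 mm across, 62 mm high, origin under its centre. To be left alone.

How it is judged:
By the outcome, as a careful person would: the job done as asked, in the order asked, and still so for the second after the job is handed in, with the robot touching nothing.
It also fails if it takes over 51 s, if anything falls off the work surface, if the arm or the gripper's body presses on something with over 40 N, if the wrist force passes 120 N, or if a joint passes its speed limit or range.

## Working session

There is one attempt and no reset: what is moved stays moved. The work goes in short steps, Python scripts to look and compute and a tool call to move; the robot and the scene stay as the last step left them, time stands still between calls to the robot, and variables do not carry over. Pictures are saved under pics/ and viewed, at most 10 in all, crops included, and the job is handed in when it is done.

Besides the shell and the picture viewer there is one more tool, called after ">>>" in YAML: its name, and indented under it one key for each argument. jog_arm: Moves the arm, as the interface text tells. Its arguments: {"type":"object","properties":{"deltas":{"type":"array"},"grip_force":{"type":"number"}},"required":["deltas"]}

```bash
mkdir -p pics; ls; cat > h.py <<'E'
import numpy as np, cv2
from plant import readout, cams, arm
def shot(n):
    K=cams.get_calibration(n); p,d=cams.camera(n)
    return p,d,np.array(K['intrinsics']),np.array(K['extrinsics'])
def cloud(d,K,T):
    v,u=np.mgrid[:d.shape[0],:d.shape[1]]
    P=np.stack([(u-K[0,2])*d/K[0,0],(v-K[1,2])*d/K[1,1],d],-1)
    P=P@T[:3,:3].T+T[:3,3]; P[d<=0]=np.nan
    return P
E
python3 - <<'E'
from h import *
for n in ('top','scene'):
    p,d,K,T=shot(n); cv2.imwrite(f'pics/{n}.png',p); np.savez(f'{n}.npz',p=p,d=d,K=K,T=T)
    print(n,T.round(3).tolist())
a=cv2.imread('pics/top.png');b=cv2.imread('pics/scene.png')
cv2.imwrite('pics/both.png',cv2.resize(np.vstack([a,b]),(480,600)))
print(readout.observe())
E
```

```text
pics
top [[-0.026, -0.986, 0.164, 0.386], [-1.0, 0.027, 0.006, 0.062], [-0.011, -0.164, -0.986, 1.054], [0.0, 0.0, 0.0, 1.0]]
scene [[0.674, 0.596, -0.437, 1.006], [0.739, -0.555, 0.382, -0.306], [-0.015, -0.581, -0.814, 0.882], [0.0, 0.0, 0.0, 1.0]]
{'time_s': 0.1, 'joint_positions': array([-1.18889558e+00,  2.64690822e-01,  1.60529389e+00,  8.19564330e-07,
        1.27374929e+00, -3.69394238e-02]), 'joint_vel': array([-0.00039173, -0.00191874, -0.00360911, -0.0006692 , -0.0007852 ,
       -0.00055714]), 'joint_efforts': array([ 5.86460264e-04, -5.16706824e+01, -3.68590450e+01, -5.54731480e-05,
        6.27710469e-03, -1.32387635e-05]), 'tcp_pos': array([ 0.2742544 , -0.61606   ,  0.25504725]), 'orientation': array([-1.05485453e-03,  9.78151103e-01,  2.07892455e-01, -1.83370366e-04]), 'ft_force': array([0.67294517, 0.51815382, 0.58305871]), 'wrist_torque': array([ 0.03434013, -0.03693743,  0.00438315]), 'gripper_force': 0.0, 'gripper_width': 1.0013348314075947}
```

View pics/top.png

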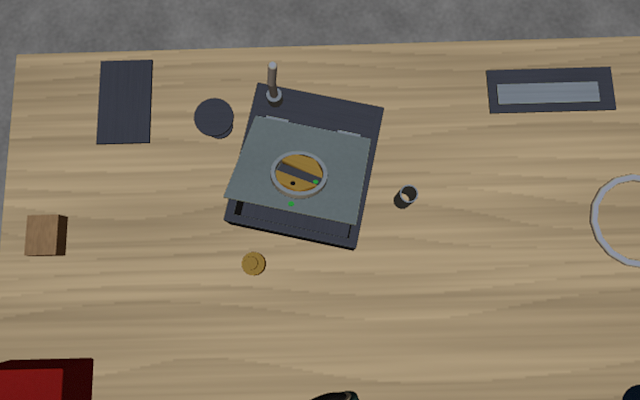

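View pics/scene.png

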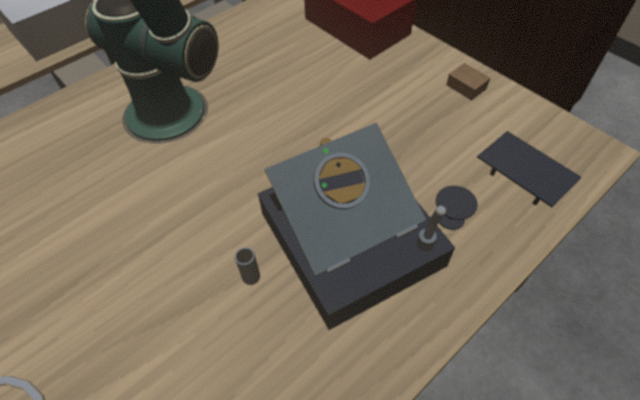

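The pictures show the plinth centred near top (305,165), its panel open, with the brass head at (299,174). The slot runs (277,167)–(318,182), close to parallel with the hinge. The bent tube is at (273,85), the disc at (213,117), the tube at (405,196) and the weight at (253,263). Next I'll fit the poses.

```bash
python3 - <<'E'
from h import *
from scipy.optimize import least_squares
D=np.load('top.npz');p,d,K,T=[D[k] for k in 'pdKT']
P=cloud(d,K,T)
# plinth top: z 75..88 region near
u0,u1,v0,v1=215,400,70,255
m=np.zeros(d.shape,bool);m[v0:v1,u0:u1]=1
top=m&(abs(P[...,2]-.08)<.006)
top=cv2.morphologyEx(top.astype(np.uint8),cv2.MORPH_OPEN,np.ones((3,3)))
n,l,s,c=cv2.connectedComponentsWithStats(top);print(s[1:,].tolist())
pm=m&(P[...,2]>.095)
q=P[pm];rng=np.random.default_rng(0);best=0
for i in range(300):
    a,b,c=q[rng.choice(len(q),3,False)];nn=np.cross(b-a,c-a);nn/=np.linalg.norm(nn)+1e-12
    k=abs((q-a)@nn)<.003
    if k.sum()>best: best=k.sum();kk=k
g=q[kk];cen=g.mean(0);nn=np.linalg.svd(g-cen,full_matrices=False)[2][2];nn*=np.sign(nn[2])
print('n',nn,best,len(q),'tilt',np.arccos(nn[2]),'cen',cen)
xh=-np.array([-nn[0],-nn[1]]);
print('yaw from normal: ',np.arctan2(-nn[1],-nn[0]))
mask=np.zeros(d.shape,np.uint8);mask[pm]=kk*255
# rect in panel coords
for yaw in [np.arctan2(-nn[1],-nn[0])]:
    pass
pl=(abs((P-cen)@nn)<.004)&m
pts=P[pl]
# plinth: pixels of z~80 => 2D rect
tp=P[(top>0)&~pl]
r=cv2.minAreaRect(np.float32(P[(top>0)|pl][:,:2]*1000));print('plinth rect mm',r)
b=cv2.boxPoints(r);print(b)
# panel rect in plane coords
e=np.array([0,0,1.])
for lab,yaw in (('normal',np.arctan2(-nn[1],-nn[0])),):
    hy=np.cross(nn,[0,0,1]);hy/=np.linalg.norm(hy);hx=np.cross(hy,nn)
    Q=np.c_[(pts-cen)@hx,(pts-cen)@hy]
    r=cv2.minAreaRect(np.float32(Q*1000));bb=cv2.boxPoints(r)/1000;print('panel rect',r);print((cen+bb[:,:1]*hx+bb[:,1:]*hy).round(4))
for nme,(a,b,c,e) in dict(disc=(190,235,95,140),tube=(392,420,183,210),weight=(240,268,250,277)).items():
    w=P[c:e,a:b].reshape(-1,3);w=w[w[:,2]>.04];print(nme,w.mean(0).round(3),w.max(0).round(3))
w=P[60:106,262:285].reshape(-1,3);w=w[w[:,2]>.15];print('bent',w.min(0),w.max(0))
print(P[236:242,236:242,2].mean())
# brass/slot
h=cv2.cvtColor(p,cv2.COLOR_BGR2HSV)
br=((h[...,0]>12)&(h[...,0]<28)&(h[...,1]>120)).astype(np.uint8);br[:150]=0;br[200:]=0;br[:,:268]=0;br[:,330:]=0
ys,xs=np.nonzero(br);print('brass px',xs.mean(),ys.mean(),xs.min(),xs.max(),ys.min(),ys.max())
big=cv2.resize(p[60:260,210:420],None,fx=3,fy=3,interpolation=cv2.INTER_CUBIC);cv2.imwrite('pics/big.png',big[:600])
E
```

```text
[[243, 82, 141, 138, 4504], [223, 199, 138, 49, 1448]]
n [ 0.440218   -0.10668215  0.89153073] 8257 10694 tilt 0.47008293498004833 cen [0.60131714 0.09765306 0.1454693 ]
yaw from normal:  2.9038368847506835
plinth rect mm ((693.777099609375, 100.43128967285156), (401.02923583984375, 425.6214904785156), 76.3761978149414)
[[ 439.72375   -44.314804]
 [ 853.3696   -144.56819 ]
 [ 947.83044   245.17738 ]
 [ 534.1846    345.4308  ]]
panel rect ((-119.49844360351562, -25.134307861328125), (400.1796875, 438.2646484375), 89.67733764648438)
[[ 0.9485  0.244  -0.0084]
 [ 0.5693  0.3384  0.1901]
 [ 0.4731 -0.05    0.1911]
 [ 0.8522 -0.1444 -0.0074]]
disc [0.752 0.295 0.066] [0.797 0.34  0.071]
tube [ 0.56  -0.128  0.073] [ 0.58  -0.108  0.093]
weight [0.424 0.212 0.06 ] [0.438 0.226 0.065]
bent [0.77303778 0.13694799 0.15024913] [0.80122809 0.16213398 0.23081146]
0.0004291601288080717
brass px 298.9733759318424 172.2534611288605 276 322 155 190
```

View pics/big.png

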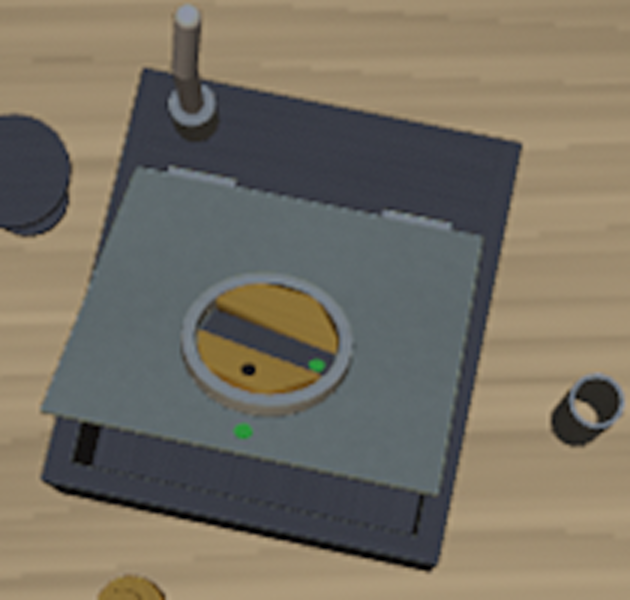

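```bash
cat >> h.py <<'E'
from scipy.spatial.transform import Rotation as R
def ray(u,v,K,T,n,c):
    r=T[:3,:3]@np.array([(u-K[0,2])/K[0,0],(v-K[1,2])/K[1,1],1]);o=T[:3,3]
    return o+r*((c-o)@n)/(r@n)
def go(tgt,heading):
    """deltas in tool axes: tcp target, tool-down with tool y at heading"""
    s=readout.observe();w,x,y,z=s['orientation'];r=R.from_quat([x,y,z,w])
    yy=np.array([np.cos(heading),np.sin(heading),0]);zz=np.array([0,0,-1.]);M=np.c_[np.cross(yy,zz),yy,zz]
    return ((r.inv().apply(np.array(tgt)-s['tcp_pos']))*1000).round(1),(r.inv()*R.from_matrix(M)).as_rotvec().round(3)
E
python3 - <<'E'
from h import *
D=np.load('top.npz');p,d,K,T=[D[k] for k in 'pdKT']
ez=np.array([0,0,1.])
f=lambda x,y,n,c:ray(210+x/3,60+y/3,K,T,n,c)
C=[f(x,y,ez,ez*.08)[:2] for x,y in ((142,70),(521,145),(45,482))]
print('corners',np.round(C,4),'len',np.linalg.norm(C[0]-C[1]),np.linalg.norm(C[0]-C[2]))
e=C[0]-C[1];yaw=np.arctan2(e[1],e[0])-np.pi/2
e2=C[0]-C[2];print('yaws',yaw,np.arctan2(e2[1],e2[0]))
yaw=(yaw+np.arctan2(e2[1],e2[0])+2*-.238)/4
c,s=np.cos(yaw),np.sin(yaw);Rz=np.array([[c,-s],[s,c]])
O=np.mean([C[0]-Rz@[.19,.145],C[1]-Rz@[.19,-.145],C[2]-Rz@[-.13,.145]],axis=0);print('O',O,'yaw',yaw)
n=np.array([.440218,-.10668,.89153]);cen=np.array([.6013,.09765,.14547])
# head top plane: panel fitted plane +14mm
S=[f(x,y,n,cen+.012*n) for x,y in ((266,337),)]
print('head centre img',S)
a=.47;hin=np.r_[O+Rz@[.11,0],.083]
def pan(r,y,h): # on tilted panel; h above hinge plane
    xx=.11-r*np.cos(a)+h*np.sin(a);return np.r_[O+Rz@[xx,y],.083+r*np.sin(a)+h*np.cos(a)]
print('head pred',pan(.145,0,.017),'plane check',(pan(.145,0,.003)-cen)@n)
# slot line: floor edges midpoints left/right
A=f(203,320,n,cen+.002*n);B=f(330,365,n,cen+.002*n);print(A,B)
hx=np.array([Rz[0,0]*np.cos(a),Rz[1,0]*np.cos(a),-np.sin(a)]);hy=np.r_[Rz[:,1],0]
v=A-B;print('cam',np.arctan2(v@hx,v@hy))
print('push start',pan(.14,-.095,.003),'push shut',np.r_[O+Rz@[-.03,-.095],.086],'cam shut',np.r_[O+Rz@[-.035,0],.1])
pp=pan(.14,-.095,.003);print(go(np.r_[pp[:2],pp[2]+.025+.06],yaw+np.pi/2-.15))
E
```

```text
corners [[ 0.8209  0.1923]
 [ 0.7537 -0.0873]
 [ 0.5128  0.2629]] len 0.2876232293739037 0.31613051748105764
yaws -0.235887194245453 -0.2252661952280282
O [0.6034993  0.09497556] yaw -0.2342883473683703
head centre img [array([0.59458022, 0.10015091, 0.16254732])]
head pred [0.59223729 0.09766348 0.16382517] plane check -0.0016267907332971367
[0.6108127  0.14294378 0.14843599] [0.57598189 0.05835438 0.15551277]
cam 0.17419764162000875
push start [0.56835182 0.00569594 0.14907878] push shut [0.55226458 0.0095355  0.086     ] cam shut [0.56945551 0.10310084 0.1       ]
(array([ 521.5, -448.4,   22. ]), array([-1.000e-03, -3.000e-03, -2.338e+00]))
```

>>> jog_arm:
  deltas:
    - {"dx": 521,"dy": -448,"dz": 0,"rz": -2.34,"fingers": 1}
    - {"dx": 521,"dy": -448,"dz": 0,"rz": -2.34,"fingers": 1}
    - {"dx": 521,"dy": -448,"dz": 0,"rz": -2.34,"fingers": 1}
    - {"dx": 521,"dy": -448,"dz": 0,"rz": -2.34,"fingers": 1}
    - {"dx": 521,"dy": -448,"dz": 0,"rz": -2.34,"fingers": 1}
    - {"dx": 521,"dy": -448,"dz": 0,"rz": -2.34,"fingers": 1}
    - {"dx": 521,"dy": -448,"dz": 0,"rz": -2.34,"fingers": 1}
    - {"dx": 521,"dy": -448,"dz": 0,"rz": -2.34,"fingers": 1}
    - {"dx": 521,"dy": -448,"dz": 0,"rz": -2.34,"fingers": 1}
    - {"dx": 521,"dy": -448,"dz": 0,"rz": -2.34,"fingers": 1}
    - {"dx": 521,"dy": -448,"dz": 0,"rz": -2.34,"fingers": 1}
    - {"dx": 521,"dy": -448,"dz": 0,"rz": -2.34,"fingers": 1}
    - {"dx": 521,"dy": -448,"dz": 0,"rz": -2.34,"fingers": 1}
    - {"dx": 521,"dy": -448,"dz": 0,"rz": -2.34,"fingers": 1}
    - {"dx": 521,"dy": -448,"dz": 0,"rz": -2.34,"fingers": 1}
    - {"dx": 521,"dy": -448,"dz": 0,"rz": -2.34,"fingers": 1}
    - {"dx": 521,"dy": -448,"dz": 0,"rz": -2.34,"fingers": 1}
    - {"dx": 521,"dy": -448,"dz": 0,"rz": -2.34,"fingers": 1}
    - {"dx": 521,"dy": -448,"dz": 0,"rz": -2.34,"fingers": 1}
    - {"dx": 521,"dy": -448,"dz": 0,"rz": -2.34,"fingers": 1}

```text
schema error: expected keys dx, dy, dz, rx, ry, rz, fingers
```

>>> jog_arm:
  deltas:
    - {"dx": 521,"dy": -448,"dz": 0,"rx": 0,"ry": 0,"rz": -2.34,"fingers": 1}
    - {"dx": 521,"dy": -448,"dz": 0,"rx": 0,"ry": 0,"rz": -2.34,"fingers": 1}
    - {"dx": 521,"dy": -448,"dz": 0,"rx": 0,"ry": 0,"rz": -2.34,"fingers": 1}
    - {"dx": 521,"dy": -448,"dz": 0,"rx": 0,"ry": 0,"rz": -2.34,"fingers": 1}
    - {"dx": 521,"dy": -448,"dz": 0,"rx": 0,"ry": 0,"rz": -2.34,"fingers": 1}
    - {"dx": 521,"dy": -448,"dz": 0,"rx": 0,"ry": 0,"rz": -2.34,"fingers": 1}
    - {"dx": 521,"dy": -448,"dz": 0,"rx": 0,"ry": 0,"rz": -2.34,"fingers": 1}
    - {"dx": 521,"dy": -448,"dz": 0,"rx": 0,"ry": 0,"rz": -2.34,"fingers": 1}
    - {"dx": 521,"dy": -448,"dz": 0,"rx": 0,"ry": 0,"rz": -2.34,"fingers": 1}
    - {"dx": 521,"dy": -448,"dz": 0,"rx": 0,"ry": 0,"rz": -2.34,"fingers": 1}
    - {"dx": 521,"dy": -448,"dz": 0,"rx": 0,"ry": 0,"rz": -2.34,"fingers": 1}
    - {"dx": 521,"dy": -448,"dz": 0,"rx": 0,"ry": 0,"rz": -2.34,"fingers": 1}
    - {"dx": 521,"dy": -448,"dz": 0,"rx": 0,"ry": 0,"rz": -2.34,"fingers": 1}
    - {"dx": 521,"dy": -448,"dz": 0,"rx": 0,"ry": 0,"rz": -2.34,"fingers": 1}
    - {"dx": 521,"dy": -448,"dz": 0,"rx": 0,"ry": 0,"rz": -2.34,"fingers": 1}
    - {"dx": 521,"dy": -448,"dz": 0,"rx": 0,"ry": 0,"rz": -2.34,"fingers": 1}
    - {"dx": 521,"dy": -448,"dz": 0,"rx": 0,"ry": 0,"rz": -2.34,"fingers": 1}
    - {"dx": 521,"dy": -448,"dz": 0,"rx": 0,"ry": 0,"rz": -2.34,"fingers": 1}
    - {"dx": 521,"dy": -448,"dz": 0,"rx": 0,"ry": 0,"rz": -2.34,"fingers": 1}
    - {"dx": 521,"dy": -448,"dz": 0,"rx": 0,"ry": 0,"rz": -2.34,"fingers": 1}

```text
time_s: 1.77
tcp_pos: [0.568, 0.0053, 0.2555]
orientation: [-0.001, 0.188, 0.982, -0.0]
ft_force: [0.2, -0.4, 0.2]
gripper_width: -0.002
gripper_force: 0.0
```

```bash
python3 - <<'E'
from h import *
h=-.234+np.pi/2-.15
for z in (.190,.175,.111,.106): print(z,go([.568,.006,z],h),go([.552,.0095,z],h))
E
```

```text
0.19 (array([ 0.2,  0.6, 65.5]), array([-0.001, -0.001,  0.005])) (array([16.3, -2. , 65.5]), array([-0.001, -0.001,  0.005]))
0.175 (array([ 0.2,  0.6, 80.5]), array([-0.001, -0.001,  0.005])) (array([16.3, -2. , 80.5]), array([-0.001, -0.001,  0.005]))
0.111 (array([1.000e-01, 7.000e-01, 1.445e+02]), array([-0.001, -0.001,  0.005])) (array([ 16.2,  -2. , 144.5]), array([-0.001, -0.001,  0.005]))
0.106 (array([1.000e-01, 7.000e-01, 1.495e+02]), array([-0.001, -0.001,  0.005])) (array([ 16.2,  -2. , 149.5]), array([-0.001, -0.001,  0.005]))
```

>>> jog_arm:
  deltas:
    - {"dx": 0,"dy": 0,"dz": 35,"rx": 0,"ry": 0,"rz": 0,"fingers": 1}
    - {"dx": 0,"dy": 0,"dz": 60,"rx": 0,"ry": 0,"rz": 0,"fingers": 1}
    - {"dx": 0,"dy": 0,"dz": 72,"rx": 0,"ry": 0,"rz": 0,"fingers": 1}
    - {"dx": 1,"dy": 0,"dz": 78,"rx": 0,"ry": 0,"rz": 0,"fingers": 1}
    - {"dx": 2,"dy": 0,"dz": 84,"rx": 0,"ry": 0,"rz": 0,"fingers": 1}
    - {"dx": 4,"dy": 0,"dz": 90,"rx": 0,"ry": 0,"rz": 0,"fingers": 1}
    - {"dx": 6,"dy": 0,"dz": 96,"rx": 0,"ry": 0,"rz": 0,"fingers": 1}
    - {"dx": 8,"dy": -1,"dz": 102,"rx": 0,"ry": 0,"rz": 0,"fingers": 1}
    - {"dx": 10,"dy": -1,"dz": 108,"rx": 0,"ry": 0,"rz": 0,"fingers": 1}
    - {"dx": 12,"dy": -1,"dz": 114,"rx": 0,"ry": 0,"rz": 0,"fingers": 1}
    - {"dx": 13,"dy": -2,"dz": 120,"rx": 0,"ry": 0,"rz": 0,"fingers": 1}
    - {"dx": 14,"dy": -2,"dz": 126,"rx": 0,"ry": 0,"rz": 0,"fingers": 1}
    - {"dx": 15,"dy": -2,"dz": 131,"rx": 0,"ry": 0,"rz": 0,"fingers": 1}
    - {"dx": 16,"dy": -2,"dz": 136,"rx": 0,"ry": 0,"rz": 0,"fingers": 1}
    - {"dx": 16,"dy": -2,"dz": 140,"rx": 0,"ry": 0,"rz": 0,"fingers": 1}
    - {"dx": 16,"dy": -2,"dz": 142,"rx": 0,"ry": 0,"rz": 0,"fingers": 1}
    - {"dx": 16,"dy": -2,"dz": 143,"rx": 0,"ry": 0,"rz": 0,"fingers": 1}
    - {"dx": 16,"dy": -2,"dz": 144,"rx": 0,"ry": 0,"rz": 0,"fingers": 1}
    - {"dx": 16,"dy": -2,"dz": 145,"rx": 0,"ry": 0,"rz": 0,"fingers": 1}
    - {"dx": 16,"dy": -2,"dz": 145,"rx": 0,"ry": 0,"rz": 0,"fingers": 1}

```text
time_s: 3.43
tcp_pos: [0.5523, 0.0086, 0.1111]
orientation: [-0.0, 0.19, 0.982, -0.0]
ft_force: [0.2, 0.3, -0.7]
gripper_width: 0.003
gripper_force: 0.0
```

>>> jog_arm:
  deltas:
    - {"dx": 0,"dy": 0,"dz": 1,"rx": 0,"ry": 0,"rz": 0,"fingers": 1}
    - {"dx": 0,"dy": 0,"dz": 2,"rx": 0,"ry": 0,"rz": 0,"fingers": 1}
    - {"dx": 0,"dy": 0,"dz": 2,"rx": 0,"ry": 0,"rz": 0,"fingers": 1}

```text
time_s: 3.68
tcp_pos: [0.5524, 0.0086, 0.111]
orientation: [-0.0, 0.19, 0.982, -0.0]
ft_force: [-6.1, 0.4, 12.4]
gripper_width: 0.006
gripper_force: 6.3
```

```bash
python3 - <<'E'
from h import *
p,d,K,T=shot('top'); cv2.imwrite('pics/t2.png',cv2.resize(p[60:260,210:420],None,fx=3,fy=3,interpolation=cv2.INTER_CUBIC)); np.savez('t2.npz',p=p,d=d,K=K,T=T)
P=cloud(d,K,T)
for r,y in((.22,.1),(.2,.1),(.1,.1),(.03,.1),(.03,-.1)):
    q=np.array([.6035,.095])+R.from_euler('z',-.234).as_matrix()[:2,:2]@[.11-r,y]
    e=np.linalg.norm(P[...,:2]-q,axis=-1)<.008;print(r,y,np.nanmedian(P[e][:,2]),e.sum())
E
```

```text
0.22 0.1 0.08542711412491327 44
0.2 0.1 0.08561922779879194 41
0.1 0.1 0.08551951673326674 43
0.03 0.1 0.08576599506214205 40
0.03 -0.1 nan 0
  return np.nanmean(a, axis, out=out, keepdims=keepdims)
```

View pics/t2.png

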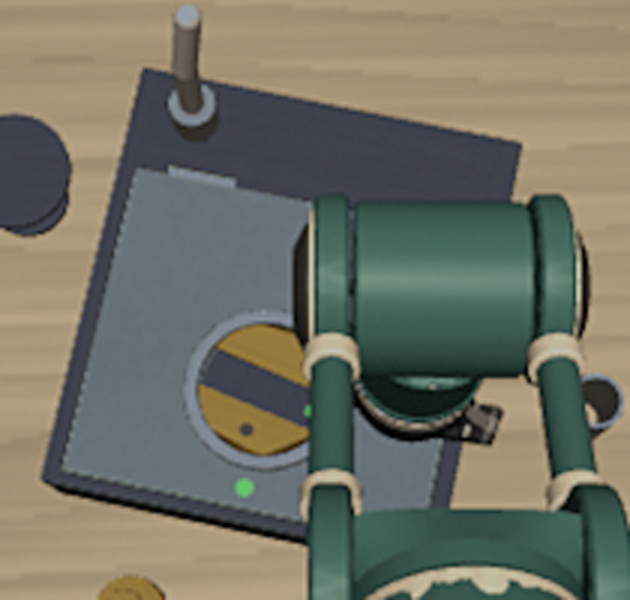

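The panel now lies flat, with its face at 85.6 mm, and it is pressed on its stop. The head is centred near crop (263,390) and its slot runs (205,370)–(310,405). Next: lift and move over the head.

```bash
python3 - <<'E'
from h import *
print(go([.5695,.103,.24],-.234+np.pi/2-.174))
E
```

```text
(array([  19.5,   93.9, -129.1]), array([-0.   , -0.001,  0.025]))
```

>>> jog_arm:
  deltas:
    - {"dx": 0,"dy": 0,"dz": -30,"rx": 0,"ry": 0,"rz": 0,"fingers": 1}
    - {"dx": 0,"dy": 0,"dz": -70,"rx": 0,"ry": 0,"rz": 0,"fingers": 1}
    - {"dx": 8,"dy": 30,"dz": -100,"rx": 0,"ry": 0,"rz": 0.02,"fingers": 0.45}
    - {"dx": 15,"dy": 65,"dz": -120,"rx": 0,"ry": 0,"rz": 0.02,"fingers": 0.45}
    - {"dx": 19,"dy": 94,"dz": -129,"rx": 0,"ry": 0,"rz": 0.02,"fingers": 0.45}
    - {"dx": 19,"dy": 94,"dz": -129,"rx": 0,"ry": 0,"rz": 0.02,"fingers": 0.45}
    - {"dx": 19,"dy": 94,"dz": -129,"rx": 0,"ry": 0,"rz": 0.02,"fingers": 0.45}
    - {"dx": 19,"dy": 94,"dz": -129,"rx": 0,"ry": 0,"rz": 0.02,"fingers": 0.45}

```text
time_s: 4.4
tcp_pos: [0.5695, 0.1026, 0.2373]
orientation: [-0.001, 0.2, 0.98, -0.001]
ft_force: [0.3, -1.4, -1.1]
gripper_width: 0.549
gripper_force: 0.0
```

```bash
python3 - <<'E'
from h import *
p,d,K,T=shot('wrist'); cv2.imwrite('pics/w1.png',p); np.savez('w1.npz',p=p,d=d,K=K,T=T)
E
```

```text
(no output)
```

View pics/w1.png

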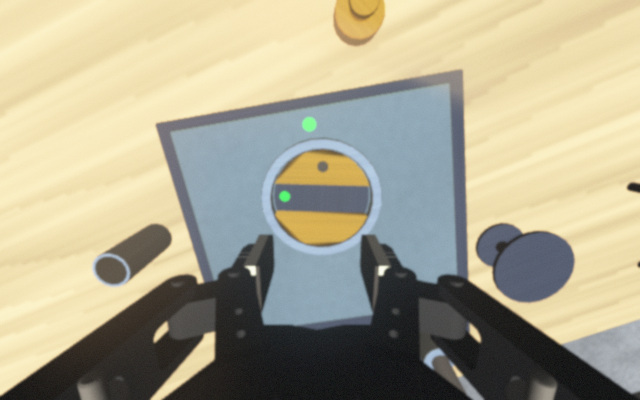

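The wrist picture shows the slot from (275,196) to (370,200), with the head centred at (322,197). The fingertips are at (265,240) and (375,240), and their spread looks close to the head's width. I'll measure the slot and the tips.

```bash
python3 - <<'E'
from h import *
D=np.load('w1.npz');p,d,K,T=[D[k] for k in 'pdKT'];P=cloud(d,K,T)
m=np.zeros(d.shape,np.uint8)
h=cv2.cvtColor(p,cv2.COLOR_BGR2HSV)
m[140:255,262:384]=1
# head top plane pts vs slot floor
fl=(m>0)&(abs(P[...,2]-.088)<.004);ti=(m>0)&(abs(P[...,2]-.1)<.004)
br=ti&(h[...,0]>10)&(h[...,0]<30)&(h[...,1]>110)
print(fl.sum(),br.sum())
q=np.float32(P[br][:,:2]*1000);print('head circle',cv2.minEnclosingCircle(q),q.mean(0),P[br][:,2].mean())
col=ti&~br
q2=np.float32(P[ti|br][:,:2]*1000);print('collar circle',cv2.minEnclosingCircle(q2))
fl2=(fl&(np.linalg.norm(P[...,:2]*1000-np.array([569.5,103]),axis=-1)<47)).astype(np.uint8)
n,l,s,c=cv2.connectedComponentsWithStats(fl2);k=1+s[1:,4].argmax();Q=np.float32(P[l==k][:,:2]*1000)
r=cv2.minAreaRect(Q);print('slot',r);Qc=Q-Q.mean(0);v=np.linalg.svd(Qc,full_matrices=False)[2][0];print(np.degrees(np.arctan2(v[1],v[0])),np.arctan2(v[1],v[0]),P[l==k][:,2].mean())
s=readout.observe();w,x,y,z=s['orientation'];Rm=R.from_quat([x,y,z,w]);H=Rm.as_matrix()[:,1];print('tool y heading',np.arctan2(H[1],H[0]),s['tcp_pos'])
t=(P-s['tcp_pos'])@Rm.as_matrix()*1000
f=(t[...,2]>0)&(t[...,2]<60)&(abs(t[...,1])<75)&(abs(t[...,0])<40)
tt=t[f];
for sg in(-1,1):
    a=tt[tt[:,1]*sg>0]
    for lo in(0,8,16,24): b=a[(a[:,2]>lo)&(a[:,2]<lo+8)];print(sg,lo,len(b),(b.min(0).round(1),b.max(0).round(1)) if len(b) else '')
E
```

```text
5294 4309
head circle ((574.9562377929688, 106.69540405273438), 47.129451751708984) [573.3862  106.59032] 0.10036877899034011
collar circle ((573.5271606445312, 105.98112487792969), 56.89521026611328)
slot ((568.7758178710938, 104.86713409423828), (90.51911926269531, 40.211082458496094), 66.36040496826172)
-114.76635 -2.0030508 0.0884881652939259
tool y heading 1.1678307755738837 [0.56921287 0.10211066 0.23689475]
-1 0 294 (array([-10.1, -35.6,   0. ]), array([ 12.5, -21.7,   8. ]))
-1 8 248 (array([-10.6, -35.5,   8. ]), array([ 12.2, -21.8,  15.9]))
-1 16 75 (array([ -9.6, -28.3,  16. ]), array([ 12. , -21.9,  21.4]))
-1 24 0 
1 0 305 (array([-10. ,  24.6,   0. ]), array([12.4, 38.9,  8. ]))
1 8 252 (array([-10.4,  24.6,   8.1]), array([12.3, 38.3, 16. ]))
1 16 74 (array([-9.7, 24.7, 16.1]), array([12.1, 31.1, 21.1]))
1 24 0
```

```bash
python3 - <<'E'
from h import *
from scipy.optimize import least_squares
def an(f,c0,names):
    D=np.load(f);p,d,K,T=[D[k] for k in 'pdKT'];P=cloud(d,K,T)
    h=cv2.cvtColor(p,cv2.COLOR_BGR2HSV);XY=P[...,:2]*1000
    rr=np.linalg.norm(XY-c0,axis=-1)
    br=(h[...,0]>10)&(h[...,0]<30)&(h[...,1]>110)&(rr<55)&(abs(P[...,2]-.1)<.006)
    top=(abs(P[...,2]-.1)<.004)&(rr<70)
    # outer collar edge: per azimuth max radius
    q=XY[top];a=np.arctan2(*(q-c0).T[::-1]);rad=np.linalg.norm(q-c0,axis=1);b=((a+np.pi)/(2*np.pi)*48).astype(int)
    E=[q[b==i][np.argmax(rad[b==i])] for i in range(48) if (b==i).sum()>2]
    E=np.array(E);s=least_squares(lambda x:np.linalg.norm(E-x[:2],axis=1)-x[2],[*c0,57],loss='soft_l1');print(f,'collar',s.x,len(E))
    Q=XY[br];n,l,st,_=cv2.connectedComponentsWithStats(br.astype(np.uint8))
    best=None
    for th in np.arange(.9,1.5,.005):
        nv=np.array([-np.sin(th),np.cos(th)]);t=np.sort((Q-c0)@nv);t=t[abs(t)<28];g=np.diff(t);i=g.argmax()
        if best is None or g[i]>best[0]: best=(g[i],th,(t[i]+t[i+1])/2)
    print('slot gap',best, 'centre x-offset vec',best[2]*np.array([-np.sin(best[1]),np.cos(best[1])])+c0)
    return E
an('w1.npz',np.array([572.,104]),0); an('t2.npz',np.array([570.,103.5]),0)
E
```

```text
w1.npz collar [573.56787113 105.83915404  56.46358542] 48
slot gap (np.float64(29.224364930413955), np.float64(1.1400000000000001), np.float64(-0.7544720602840949)) centre x-offset vec [572.68553859 103.68493661]
t2.npz collar [573.0414796  108.7141455   54.43570816] 39
slot gap (np.float64(29.73502787459344), np.float64(1.1400000000000001), np.float64(-2.107634437584978)) centre x-offset vec [571.91506725 102.61986344]
```

>>> jog_arm:
  deltas:
    - {"dx": -2.7,"dy": 3.2,"dz": 30,"rx": 0,"ry": 0,"rz": 0.028,"fingers": 0.45}
    - {"dx": -2.7,"dy": 3.2,"dz": 60,"rx": 0,"ry": 0,"rz": 0.028,"fingers": 0.45}
    - {"dx": -2.7,"dy": 3.2,"dz": 85,"rx": 0,"ry": 0,"rz": 0.028,"fingers": 0.45}
    - {"dx": -2.7,"dy": 3.2,"dz": 98,"rx": 0,"ry": 0,"rz": 0.028,"fingers": 0.45}
    - {"dx": -2.7,"dy": 3.2,"dz": 105,"rx": 0,"ry": 0,"rz": 0.028,"fingers": 0.45}
    - {"dx": -2.7,"dy": 3.2,"dz": 110,"rx": 0,"ry": 0,"rz": 0.028,"fingers": 0.45}
    - {"dx": -2.7,"dy": 3.2,"dz": 110,"rx": 0,"ry": 0,"rz": 0.028,"fingers": 0.45}

```text
time_s: 5.03
tcp_pos: [0.5737, 0.1043, 0.1277]
orientation: [-0.0, 0.214, 0.977, -0.0]
ft_force: [0.8, 0.4, 0.3]
gripper_width: 0.551
gripper_force: 0.0
```

```bash
python3 - <<'E'
from h import *
print(readout.observe()['tcp_pos'])
p,d,K,T=shot('wrist'); cv2.imwrite('pics/w2.png',p)
E
```

```text
[0.57372712 0.10425975 0.12774232]
```

View pics/w2.png

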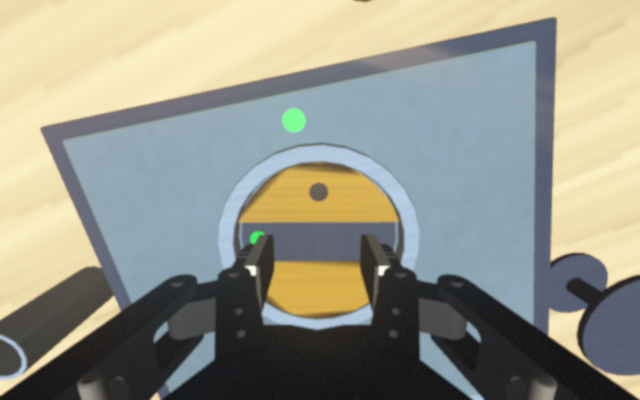

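The tips are symmetric over the slot, which spans columns 240–398 and is parallel to the jaw line. Now I'll descend into it.

>>> jog_arm:
  deltas:
    - {"dx": 0,"dy": 0,"dz": 4,"rx": 0,"ry": 0,"rz": 0,"fingers": 0.45}
    - {"dx": 0,"dy": 0,"dz": 8,"rx": 0,"ry": 0,"rz": 0,"fingers": 0.45}
    - {"dx": 0,"dy": 0,"dz": 12,"rx": 0,"ry": 0,"rz": 0,"fingers": 0.45}
    - {"dx": 0,"dy": 0,"dz": 14,"rx": 0,"ry": 0,"rz": 0,"fingers": 0.45}
    - {"dx": 0,"dy": 0,"dz": 14,"rx": 0,"ry": 0,"rz": 0,"fingers": 0.45}

```text
time_s: 5.5
tcp_pos: [0.5735, 0.1048, 0.1138]
orientation: [-0.0, 0.214, 0.977, -0.0]
ft_force: [-0.2, -1.2, 0.5]
gripper_width: 0.549
gripper_force: 0.0
```

>>> jog_arm:
  deltas:
    - {"dx": 0,"dy": 0,"dz": 0,"rx": 0,"ry": 0,"rz": 0.06,"fingers": 0.45}
    - {"dx": 0,"dy": 0,"dz": 0,"rx": 0,"ry": 0,"rz": 0.12,"fingers": 0.45}
    - {"dx": 0,"dy": 0,"dz": 0,"rx": 0,"ry": 0,"rz": 0.2,"fingers": 0.45}
    - {"dx": 0,"dy": 0,"dz": 0,"rx": 0,"ry": 0,"rz": 0.28,"fingers": 0.45}
    - {"dx": 0,"dy": 0,"dz": 0,"rx": 0,"ry": 0,"rz": 0.36,"fingers": 0.45}
    - {"dx": 0,"dy": 0,"dz": 0,"rx": 0,"ry": 0,"rz": 0.44,"fingers": 0.45}
    - {"dx": 0,"dy": 0,"dz": 0,"rx": 0,"ry": 0,"rz": 0.52,"fingers": 0.45}
    - {"dx": 0,"dy": 0,"dz": 0,"rx": 0,"ry": 0,"rz": 0.6,"fingers": 0.45}
    - {"dx": 0,"dy": 0,"dz": 0,"rx": 0,"ry": 0,"rz": 0.68,"fingers": 0.45}
    - {"dx": 0,"dy": 0,"dz": 0,"rx": 0,"ry": 0,"rz": 0.76,"fingers": 0.45}
    - {"dx": 0,"dy": 0,"dz": 0,"rx": 0,"ry": 0,"rz": 0.84,"fingers": 0.45}
    - {"dx": 0,"dy": 0,"dz": 0,"rx": 0,"ry": 0,"rz": 0.92,"fingers": 0.45}
    - {"dx": 0,"dy": 0,"dz": 0,"rx": 0,"ry": 0,"rz": 1.0,"fingers": 0.45}

```text
time_s: 6.58
tcp_pos: [0.5741, 0.1047, 0.1144]
orientation: [0.0, 0.657, 0.754, -0.0]
ft_force: [0.0, 0.0, -0.2]
gripper_width: 0.546
gripper_force: 1.2
```

```bash
python3 - <<'E'
from h import *
s=readout.observe();print(s['wrist_torque'],s['ft_force'],s['joint_positions'])
E
```

```text
[-0.12077721 -0.07205015  0.16268331] [ 0.03653367  0.00233791 -0.20744089] [ 1.37883467e-01  2.20486086e-01  1.93634738e+00 -5.30774697e-04
  9.84417338e-01  1.66331210e-03]
```

>>> jog_arm:
  deltas:
    - {"dx": 0,"dy": 0,"dz": 0,"rx": 0,"ry": 0,"rz": 0.08,"fingers": 0.45}
    - {"dx": 0,"dy": 0,"dz": 0,"rx": 0,"ry": 0,"rz": 0.16,"fingers": 0.45}
    - {"dx": 0,"dy": 0,"dz": 0,"rx": 0,"ry": 0,"rz": 0.24,"fingers": 0.45}
    - {"dx": 0,"dy": 0,"dz": 0,"rx": 0,"ry": 0,"rz": 0.32,"fingers": 0.45}
    - {"dx": 0,"dy": 0,"dz": 0,"rx": 0,"ry": 0,"rz": 0.38,"fingers": 0.45}
    - {"dx": 0,"dy": 0,"dz": 0,"rx": 0,"ry": 0,"rz": 0.44,"fingers": 0.45}
    - {"dx": 0,"dy": 0,"dz": 0,"rx": 0,"ry": 0,"rz": 0.48,"fingers": 0.45}
    - {"dx": 0,"dy": 0,"dz": 0,"rx": 0,"ry": 0,"rz": 0.52,"fingers": 0.45}
    - {"dx": 0,"dy": 0,"dz": 0,"rx": 0,"ry": 0,"rz": 0.52,"fingers": 0.45}

```text
time_s: 7.33
tcp_pos: [0.5741, 0.1049, 0.1144]
orientation: [0.0, 0.828, 0.561, 0.0]
ft_force: [0.4, 0.3, -0.9]
gripper_width: 0.551
gripper_force: 0.9
```

```bash
python3 - <<'E'
from h import *
s=readout.observe();w,x,y,z=s['orientation'];H=R.from_quat([x,y,z,w]).as_matrix()[:,1];print(s['wrist_torque'],s['ft_force'],np.arctan2(H[1],H[0]))
E
```

```text
[ 0.0300534  -0.08342109  0.10357294] [ 0.3959137   0.3090096  -0.92297624] -0.3805610900448612
```

>>> jog_arm:
  deltas:
    - {"dx": 0,"dy": 0,"dz": 0,"rx": 0,"ry": 0,"rz": 0.03,"fingers": 0.45}
    - {"dx": 0,"dy": 0,"dz": 0,"rx": 0,"ry": 0,"rz": 0.05,"fingers": 0.45}
    - {"dx": 0,"dy": 0,"dz": 0,"rx": 0,"ry": 0,"rz": 0.05,"fingers": 0.45}

```text
time_s: 7.58
tcp_pos: [0.5741, 0.1049, 0.1144]
orientation: [0.001, 0.841, 0.542, 0.0]
ft_force: [0.7, 0.6, -1.2]
gripper_width: 0.547
gripper_force: 26.5
```

```bash
python3 - <<'E'
from h import *
s=readout.observe();w,x,y,z=s['orientation'];H=R.from_quat([x,y,z,w]).as_matrix()[:,1];print(s['wrist_torque'],s['ft_force'],np.arctan2(H[1],H[0]))
E
```

```text
[ 0.16977798 -0.12575615  1.90247055] [ 0.73857369  0.63144592 -1.18573905] -0.4256734093146475
```

Torque jumped to 1.9 N m, so it is at the stop. I'll ease back within the slack, lift clear and check.

>>> jog_arm:
  deltas:
    - {"dx": 0,"dy": 0,"dz": 0,"rx": 0,"ry": 0,"rz": -0.08,"fingers": 0.45}
    - {"dx": 0,"dy": 0,"dz": 0,"rx": 0,"ry": 0,"rz": -0.16,"fingers": 0.45}
    - {"dx": 0,"dy": 0,"dz": 0,"rx": 0,"ry": 0,"rz": -0.16,"fingers": 0.45}
    - {"dx": 0,"dy": 0,"dz": -10,"rx": 0,"ry": 0,"rz": -0.16,"fingers": 0.45}
    - {"dx": 0,"dy": 0,"dz": -25,"rx": 0,"ry": 0,"rz": -0.16,"fingers": 0.45}
    - {"dx": 0,"dy": 0,"dz": -60,"rx": 0,"ry": 0,"rz": -0.16,"fingers": 0.45}
    - {"dx": 0,"dy": 0,"dz": -100,"rx": 0,"ry": 0,"rz": -0.16,"fingers": 0.45}
    - {"dx": 0,"dy": 0,"dz": -130,"rx": 0,"ry": 0,"rz": -0.16,"fingers": 0.45}
    - {"dx": 0,"dy": 0,"dz": -140,"rx": 0,"ry": 0,"rz": -0.16,"fingers": 0.45}
    - {"dx": 0,"dy": 0,"dz": -140,"rx": 0,"ry": 0,"rz": -0.16,"fingers": 0.45}

```text
time_s: 8.42
tcp_pos: [0.5764, 0.1051, 0.2598]
orientation: [0.002, 0.796, 0.605, 0.004]
ft_force: [1.6, -0.3, 0.4]
gripper_width: 0.547
gripper_force: 0.0
```

```bash
python3 - <<'E'
from h import *
p,d,K,T=shot('wrist'); cv2.imwrite('pics/w3.png',p)
P=cloud(d,K,T);c0=np.array([573.,104.5])
h=cv2.cvtColor(p,cv2.COLOR_BGR2HSV);XY=P[...,:2]*1000;rr=np.linalg.norm(XY-c0,axis=-1)
Q=XY[(h[...,0]>10)&(h[...,0]<30)&(h[...,1]>110)&(rr<52)&(abs(P[...,2]-.1)<.006)]
b=[]
for th in np.arange(-.6,.3,.005):
    t=np.sort((Q-c0)@[-np.sin(th),np.cos(th)]);t=t[abs(t)<28];g=np.diff(t);b.append((g.max(),th))
print(sorted(b)[-4:])
for r,y in((.22,.1),(.22,-.1),(.1,.1),(.1,-.1)):
    q=np.array([.6035,.095])+R.from_euler('z',-.234).as_matrix()[:2,:2]@[.11-r,y]
    print(r,y,np.median(P[np.linalg.norm(P[...,:2]-q,axis=-1)<.008][:,2]))
E
```

```text
[(np.float64(28.98660212344716), np.float64(-0.22999999999999965)), (np.float64(29.14587717445675), np.float64(-0.24499999999999966)), (np.float64(29.252169509052642), np.float64(-0.23499999999999965)), (np.float64(29.255158477040084), np.float64(-0.23999999999999966))]
0.22 0.1 0.08640391003045889
0.22 -0.1 nan
0.1 0.1 0.08644168187091164
0.1 -0.1 0.08650395976695996
  return _methods._mean(a, axis=axis, dtype=dtype,
  ret = ret.dtype.type(ret / rcount)
```

View pics/w3.png

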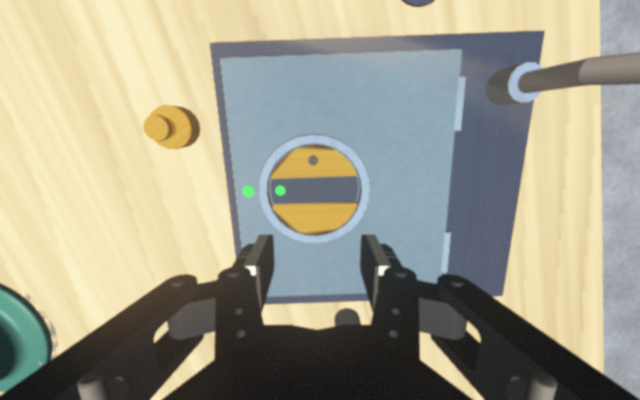

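The slot now lies at a heading of -0.238 rad, at right angles to the hinge. The green marks at (248,191) and (280,190) line up, the panel is flat at 86.4 mm, and the hand is about 140 mm clear.

```bash
python3 -c "
from plant import arm
print(arm.finish_job())"
```

```text
the job is handed in; nothing more can be done
None
```

The panel is pushed fully shut, the fastener is turned clockwise to its stop so the panel is locked, and the job is handed in at about 8.5 s with the hand clear and the loose pieces not touched.

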